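Pack the flush soapstone tiles and roll the crate into its bay

ROBOT

A 6-joint arm with a two-finger parallel gripper is mounted at the origin on the work surface. World frame = base frame: x ahead of the robot, y to its left, z up, the work surface at z = 0. Lengths are in mm, angles in rad, forces in N, time in s.
With the tool pointing down it reaches from about 350 to 975 mm from the base axis. Payload 7.1 kg.
Tool frame: the origin (TCP) lies between the finger pads; the fingertips stand 14 mm ahead of it and the grasp point (between the pads) lies 5 mm behind it (ctrl.tcp_to_tips is the distance from the TCP to the fingertips, in mm); z points along the fingers, y is the line along which they close (so a half turn about z gives the same grasp; the last joint's range is limited). The gripper opens to 88 mm and grips with 3 to 60 N. Pads are 20 mm wide; open, the fingers measure 115 mm over their backs; the gripper's body (75 mm by 178 mm) begins 61 mm behind the grasp point.
Start: joints at [-1.31, 0.423, 1.63, -0, 1.089, -0.019], TCP at [172.621, -600.672, 236.675] pointing down, gripper open.
Joint ranges: [-3, 3], [-0.9, 2.11], [0.09, 2.58], [-1.31, 4.45], [0.11, 2.69], [-2.54, 2.54]. Speed limits (rad/s): [2.39, 2.39, 3.01, 3.14, 3.14, 3.14].

INTERFACE

Orientations are given as a rotation vector (axis times angle).
In Python, from workcell import ctrl gives the robot as it stands.
- The arm moves only by the tool apply_moves, never from a script. Its argument "series" is a list that holds one entry, the list of rows, each a list of 7 numbers: the shift along the tool's x, y, z in cm, then the turn, a rotation vector about the tool's x, y, z in degrees, then the opening, from 0 (shut) to 1 (fully open). A call has 1 to 12 rows; each row shifts and turns the commanded pose from where the row before left it, along the tool's axes as they then stand; what a row does not reach is not made up. A row lasts 1/10 s, in which the tool goes at most 50 mm and 8.59 degrees, less where a joint would pass 70% of its speed; a pose out of reach is approached as far as the arm can. A call with a gripper value outside its range is refused whole. The fingers move at their own pace and stop on an object; the grip force is fixed at half the most. Time passes only in rows, so rows that do not move let the fingers close. It gives the time, the measured TCP pose, the force and the opening at its end, in the units of the state.
- ctrl.get_obs(): the state, without advancing time (a new reading comes with each control period).
- ctrl.get_image(name): name is "scene" or "top" or "wrist"; returns a dict with "img" (384x512x3 uint8, blue, green, red), "K" (3x3 intrinsics, pixels), "dist" ([k1, k2, p1, p2, k3] as OpenCV has them; the pictures are not rectified), "cam_to_world" (4x4, takes a point from camera to world coordinates). Camera axes: x right, y down, z forward; pixel columns grow to the right and rows downward; lengths in mm; the calibration is good to about 2 mm. A picture is of the moment at which its call begins. There is no depth.
- ctrl.close_job(): hands the job in, once; it reports no verdict.
The state is a dict: "t": time; "qpos": joint angles; "qvel": joint speeds; "joint_torque": joint torques, N m; "ee_pos": TCP position; "orientation": TCP orientation; "ft_force": force on the tool from outside, world axes, zero at the start; "moment": the same for the moment, N m; "width": finger opening in mm.
Only numpy, scipy, OpenCV 4.12 (cv2) and the standard library are available. Lean on these libraries where they do the work, as an engineer would, in place of code of your own. Each camera call takes 0.05 s, during which the arm holds its last target. There are 200 camera calls.

TASK

Pack every soapstone tile from the oak board into the crate, laid flat: the tiles lie flush, but pressing one down at its end by the brass dot tips its other end up so that it can be picked out. Once all of them are in, and not before, swing the steel stop up and out of the crate's way, then push the crate along the rollers, without lifting it, fully home against the end wall of the bay. Do not disturb the other things on the ledge.

Things in the scene. Friction and masses are not known exactly. Their poses are not given: they have to be found in the camera images.
- tile1: plain grey soapstone tile, 76 (x) x 46 (y) x 10 (z) mm, about 95 g; origin at the centre of its underside, z its thickness. At the start it lies on rocker1 in pocket 1 of the oak board, its top flush with the board. It may be absent: then the pocket shows only the dark rocker.
- tile2: plain grey soapstone tile, 76 (x) x 46 (y) x 10 (z) mm, about 95 g; origin at the centre of its underside, z its thickness. At the start it lies on rocker2 in pocket 2 of the oak board, its top flush with the board. It may be absent: then the pocket shows only the dark rocker.
- tile3: plain grey soapstone tile, 76 (x) x 46 (y) x 10 (z) mm, about 95 g; origin at the centre of its underside, z its thickness. At the start it lies on rocker3 in pocket 3 of the oak board, its top flush with the board. It may be absent: then the pocket shows only the dark rocker.
- tile4: plain grey soapstone tile, 76 (x) x 46 (y) x 10 (z) mm, about 95 g; origin at the centre of its underside, z its thickness. At the start it lies on rocker4 in pocket 4 of the oak board, its top flush with the board. It may be absent: then the pocket shows only the dark rocker.
- board: fixed oak board, 124 (x) x 280 (y) mm, top 42 mm above the ledge; origin on the ledge under the middle of its pocket row, x roughly away from the robot. Four pockets 50 mm wide, x -48 to +44 mm, centred at y = -99, -33, 33, 99 mm (1 to 4). A brass dot at x = -56 mm marks each pressing end: a tile pressed there (x about -28 mm) tips its +x end up; the +x end cannot be pressed down.
- rocker1 (a joint): rocker under the tile of pocket 1 (board y = -99 mm), hinge along board y at x = 0, 24 mm above the ledge; the tile's underside is 8 mm above the hinge, a 3 mm lip holds its low end. 0 = level, tile flush; 0.5 rad = end stop, -x end down, +x end up: the tile's raised edge then has its top 16 and its underside 7 mm above the board. 2 N near the end moves it; it stays where left.
- rocker2 (a joint): rocker under the tile of pocket 2 (board y = -33 mm), hinge along board y at x = 0, 24 mm above the ledge; the tile's underside is 8 mm above the hinge, a 3 mm lip holds its low end. 0 = level, tile flush; 0.5 rad = end stop, -x end down, +x end up: the tile's raised edge then has its top 16 and its underside 7 mm above the board. 2 N near the end moves it; it stays where left.
- rocker3 (a joint): rocker under the tile of pocket 3 (board y = 33 mm), hinge along board y at x = 0, 24 mm above the ledge; the tile's underside is 8 mm above the hinge, a 3 mm lip holds its low end. 0 = level, tile flush; 0.5 rad = end stop, -x end down, +x end up: the tile's raised edge then has its top 16 and its underside 7 mm above the board. 2 N near the end moves it; it stays where left.
- rocker4 (a joint): rocker under the tile of pocket 4 (board y = 99 mm), hinge along board y at x = 0, 24 mm above the ledge; the tile's underside is 8 mm above the hinge, a 3 mm lip holds its low end. 0 = level, tile flush; 0.5 rad = end stop, -x end down, +x end up: the tile's raised edge then has its top 16 and its underside 7 mm above the board. 2 N near the end moves it; it stays where left.
- crate: open plywood crate, 130 (x) x 190 (y) x 55 (z) mm outside, walls and floor 5 mm, about 0.35 kg; origin at the centre of its underside. It stands loose on the roller way, near its -y end, its axes along the roller way's.
- rollerway: fixed roller way, 156 (x) x 500 (y) mm; origin on the ledge under its centre, +y towards the bay. Free-turning rollers, tops 45 mm above the ledge, between rails (inner faces x = -68, 68 mm, 57 mm high). At the -y end a lip (inner face y = -240 mm, 55 mm high); at the +y end the bay: oak cheeks 97 mm high over the rails from y = 120 mm, end wall 97 mm high, inner face y = 235 mm.
- stop (a joint): steel stop arm, 85 mm long, 12 mm thick, hinged along rollerway y at x = -89, y = -6 mm, 62 mm above the ledge (near rail). 0 = leaning in across the rollers, blocking the crate; grows as it swings up and out towards -x; 0.9 rad = upright, clear of the crate's way; 1.3 rad = end stop. Starts at 0 to 0.1. About 1 N square to the arm at its tip moves it; it stays where left.
- stop_rod (a point): point on the stop's handle rod, 12 mm thick and 45 mm long, which sticks out from the tip of the arm along rollerway +y; the point is 30 mm along it, on its axis. At stop = 0 it is at rollerway x = -22, y = 24 mm, 115 mm above the ledge.
- dock (a point): where the crate's origin is when the crate touches the end wall of the bay: rollerway x = 0, y = 140 mm, z = 45 mm; axes as the rollerway's.
- dish: loose blue soapstone dish, 100 mm across, 40 mm high; bystander; origin at the centre of its underside
- bell: loose chrome counter bell, 80 mm across, 51 mm high; bystander; origin at the centre of its underside
- top: loose wooden spinning top, 48 mm across, 53 mm high; bystander; origin at the centre of its underside
- lamp: loose tin lamp base, 110 mm across, 75 mm high; bystander; origin at the centre of its underside
- stand: fixed slotted oak stand, 200 (x) x 170 (y) mm, with five abaci 200 mm long (y) upright in it, 107 mm high in all; bystander; origin under its centre

How it is judged:
By the outcome, as a careful person would: the job done as asked, in the order asked, and still so for the second after the job is handed in, with the robot touching nothing.
Of tile1, tile2, tile3, tile4 only 3 to 4 are there at a start; the rules pass over those that are not, and their reading is None.
At some moment in a run one of crate may be knocked a few centimetres aside while the robot is not near it.
Once in a run the grip may slacken for a moment while it holds something.
It also fails if it takes over 208 s, if anything falls off the work surface, if the arm or the gripper's body presses on something with over 40 N, if the wrist force passes 120 N, or if a joint passes its speed limit or range.

## Working session

There is one attempt and no reset: what is moved stays moved. The work goes in short steps, Python scripts to look and compute and a tool call to move; the robot and the scene stay as the last step left them, time stands still between calls to the robot, and variables do not carry over. Pictures are saved under pics/ and viewed, on a budget of 14 in all, crops included, one or two more only if the job needs it, and the job is handed in when it is done.

Besides the shell and the picture viewer there is one more tool, called after ">>>" as name(argument=value, ...) on one line, values as JSON. apply_moves: Moves the arm, as the interface text tells. Its arguments: {"type":"object","properties":{"series":{"type":"array","items":{"type":"array","items":{"type":"array","items":{"type":"number"}}}}},"required":["series"]}

```bash
mkdir -p pics; ls; python3 - <<'E'
from workcell import ctrl
import cv2,numpy as np
for n in("scene","top"):
    d=ctrl.get_image(n);cv2.imwrite(f"pics/{n}1.png",d["img"]);print(n,d["K"],d["dist"],d["cam_to_world"])
o=ctrl.get_obs();print(o)
E
```

```text
pics
scene [[382.20795903   0.         259.3549221 ]
 [  0.         382.20795903 188.14140605]
 [  0.           0.           1.        ]] [0.01064076 0.         0.         0.         0.        ] [[ 8.15985349e-01  4.82446943e-01 -3.18453855e-01  8.86791937e+02]
 [ 5.78068138e-01 -6.78838414e-01  4.52786523e-01 -5.38542352e+02]
 [ 2.26676386e-03 -5.53555196e-01 -8.32809406e-01  1.10434475e+03]
 [ 0.00000000e+00  0.00000000e+00  0.00000000e+00  1.00000000e+00]]
top [[367.30117065   0.         262.91475721]
 [  0.         367.30117065 192.29592434]
 [  0.           0.           1.        ]] [0.01352065 0.         0.         0.         0.        ] [[ 2.92783425e-02 -9.96771070e-01  7.47677254e-02  3.96080627e+02]
 [-9.99482039e-01 -3.01933082e-02 -1.11363390e-02  1.85852556e+01]
 [ 1.33578656e-02 -7.44029451e-02 -9.97138791e-01  1.21652639e+03]
 [ 0.00000000e+00  0.00000000e+00  0.00000000e+00  1.00000000e+00]]
{'t': 0.1, 'qpos': array([-1.30998014e+00,  4.23798754e-01,  1.63057655e+00, -2.68503794e-05,
        1.08858975e+00, -1.90170921e-02]), 'qvel': array([ 0.00108849, -0.00137115, -0.00159856,  0.00198896, -0.00091431,
        0.00079696]), 'joint_torque': array([-1.53720110e-03, -5.45619893e+01, -2.74323303e+01,  6.45843451e-02,
        1.87950575e-02, -2.91827337e-05]), 'ee_pos': array([ 172.50988068, -600.2368096 ,  235.97252347]), 'orientation': array([-3.10954286e+00, -4.37958088e-01,  2.96948375e-04]), 'ft_force': array([-0.29824901, -0.03022058, -0.02687343]), 'moment': array([ 0.03561252,  0.0150832 , -0.01043561]), 'width': 87.582018384092}
```

View pics/scene1.png

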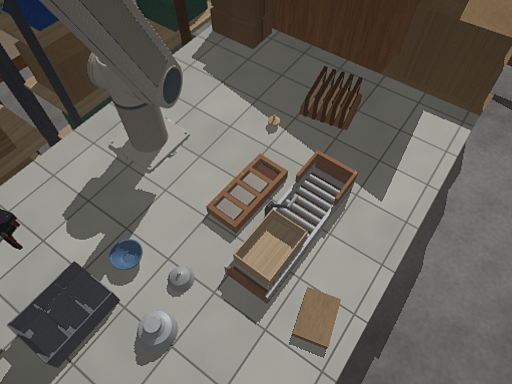

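View pics/top1.png

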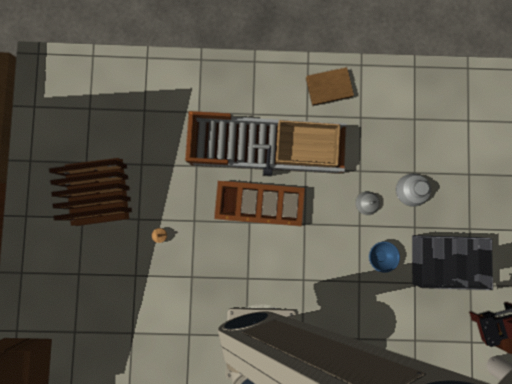

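The top view shows the tiles as pale patches at about (249,203), (270,204) and (291,205), which are pockets 3, 2 and 1. Pocket 4, at (228,200), is dark. The crate is at (309,144), the stop at (266,160) and the bay on the left at (205,137). I'll enlarge it to get the corners.

```bash
python3 - <<'E'
import cv2
a=cv2.imread("pics/top1.png")[100:235,178:358]
cv2.imwrite("pics/top1c.png",cv2.resize(a,None,fx=4.4,fy=4.4,interpolation=cv2.INTER_CUBIC))
E
```

```text
(no output)
```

View pics/top1c.png

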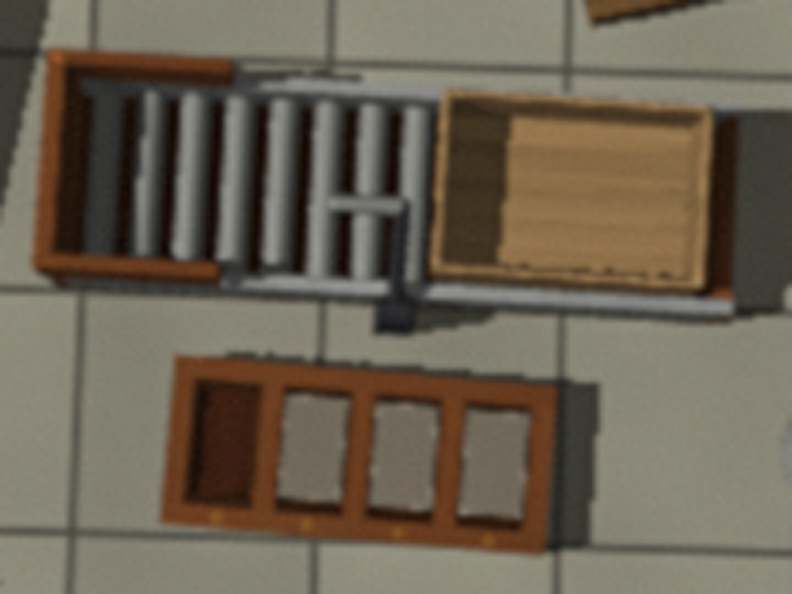

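```bash
cat > h.py <<'E'
import cv2,numpy as np
from scipy.optimize import least_squares
from workcell import ctrl
def proj(d,P):
    T=np.linalg.inv(d["cam_to_world"]);r,_=cv2.Rodrigues(T[:3,:3])
    return cv2.projectPoints(np.float64(P).reshape(-1,1,3),r,T[:3,3],d["K"],np.float64(d["dist"]))[0][:,0]
def back(d,uv,z):
    n=cv2.undistortPoints(np.float64(uv).reshape(-1,1,2),d["K"],np.float64(d["dist"]))[:,0]
    T=d["cam_to_world"];v=np.c_[n,np.ones(len(n))]@T[:3,:3].T
    return T[:3,3]+v*((np.broadcast_to(z,len(n))-T[2,3])/v[:,2])[:,None]
def fit2(M,W):  # model xy -> world xy : x,y,th
    f=lambda p:(np.c_[np.cos(p[2])*M[:,0]-np.sin(p[2])*M[:,1]+p[0],np.sin(p[2])*M[:,0]+np.cos(p[2])*M[:,1]+p[1]]-W).ravel()
    s=least_squares(f,[*W.mean(0)-M.mean(0),0.]);return s.x,s.fun.reshape(-1,2)
def tw(p,q):
    q=np.float64(q).reshape(-1,2);c,s=np.cos(p[2]),np.sin(p[2])
    return np.c_[c*q[:,0]-s*q[:,1]+p[0],s*q[:,0]+c*q[:,1]+p[1]]
E
python3 - <<'E'
from h import *
np.set_printoptions(precision=1,suppress=True)
d=ctrl.get_image("top")
cr=lambda u:(np.float64(u)-1.7)/4.4+[178,100]
W=back(d,cr([(178,357),(557,385),(544,552),(162,520),(217,518),(307,525),(398,533),(488,541)]),42)[:,:2]
M=np.float64([(60,140),(60,-140),(-64,-140),(-64,140),(-56,99),(-56,33),(-56,-33),(-56,-99)])
p,r=fit2(M,W);print("board",p,p[2]);print(r)
W=back(d,cr([(443,90),(713,107),(702,292),(430,270)]),100)[:,:2]
p,r=fit2(np.float64([(65,95),(65,-95),(-65,-95),(-65,95)]),W);print("crate",p,p[2]);print(r)
z=[97]*4+[57]
W=back(d,cr([(48,50),(37,270),(233,60),(218,280),(733,312)]),z)[:,:2]
p,r=fit2(np.float64([(78,245),(-78,245),(78,120),(-78,120),(-78,-250)]),W);print("rw",p,p[2]);print(r)
print(back(d,cr([(330,204),(408,206)]),115))
a=ctrl.get_obs();print(a["t"])
E
```

```text
board [452.1  15.8  -0.1] -0.05233867821684859
[[ 2.4  2.1]
 [-0.2 -0.4]
 [-2.3 -0.8]
 [-2.6  1.6]
 [ 0.6 -0.1]
 [ 0.3 -0.7]
 [ 0.7 -0.6]
 [ 1.1 -1.1]]
crate [ 637.4 -127.2   -0. ] -0.04201753753737119
[[ 1.1 -0.1]
 [-0.9  0.4]
 [ 0.7  0.1]
 [-0.9 -0.4]]
rw [642.6  -2.5  -0. ] -0.01760459868009362
[[-0.4 -2.6]
 [-0.2 -0.7]
 [ 0.1  2.6]
 [ 0.7  0.4]
 [-0.2  0.2]]
[[618.6  41.7 115. ]
 [618.9 -12.2 115. ]]
0.15
```

```bash
cat >> h.py <<'E'
from scipy.spatial.transform import Rotation as R
def orient(yaw,lean):  # tool x along yaw dir, z down, then body leaning back (-x) by lean
    z=R.from_euler('z',yaw)
    return z*R.from_euler('y',-lean)*R.from_euler('x',np.pi)
def plan(pos,yaw,lean=0,off=0):
    """target: point 'off' mm ahead of the TCP at pos. prints the shift (tool axes now, cm) and the turn (deg)"""
    o=ctrl.get_obs();r0=R.from_rotvec(o["orientation"]);r1=orient(yaw,lean)
    tcp=np.float64(pos)-r1.apply([0,0,off])
    s=r0.inv().apply(tcp-o["ee_pos"])/10
    t=np.degrees((r0.inv()*r1).as_rotvec())
    print("shift",s.round(2),"len",np.linalg.norm(s).round(1),"turn",t.round(1),"shift if turned first",(r1.inv().apply(tcp-o["ee_pos"])/10).round(2))
E
python3 -c "
from h import *
plan([440,10,300],-.052)"
```

```text
shift [ 42.56 -51.28  -6.33] len 66.9 turn [-0.1  0.  19. ] shift if turned first [ 23.54 -62.34  -6.39]
```

>>> apply_moves(series=[[[2, -2.4, -1, 0, 0, 0, 1], [4, -4.8, -1, 0, 0, 0, 1], [4, -4.8, -1, 0, 0, 0, 1], [4, -4.8, -1, 0, 0, 0, 1], [4, -4.8, -1, 0, 0, 0, 1], [4, -4.8, -1, 0, 0, 0, 1], [4, -4.8, 0, 0, 0, 0, 1], [4, -4.8, 0, 0, 0, 0, 1], [4, -4.8, 0, 0, 0, 0, 1], [4, -4.8, 0, 0, 0, 0, 1], [3, -3.6, 0, 0, 0, 0, 1], [1.5, -1.9, 0, 0, 0, 0, 1]]])

```text
t: 1.35
ee_pos: [394.1, -95.1, 286.3]
orientation: [-3.11, -0.442, -0.001]
ft_force: [0.8, -0.2, 0.5]
width: 87.8
```

>>> apply_moves(series=[[[0, 0, 0, 0, 0, 6.3, 1], [0, 0, 0, 0, 0, 6.3, 1], [0, 0, 0, 0, 0, 6.4, 1], [0, 0, 0, 0, 0, 0, 0]]])

```text
t: 1.75
ee_pos: [393.3, -97.7, 286.1]
orientation: [-3.14, 0.082, 0.0]
ft_force: [-0.1, -0.3, -0.1]
width: 83.2
```

```bash
python3 - <<'E'
from h import *
d=ctrl.get_image("wrist");cv2.imwrite("pics/w1.png",cv2.resize(d["img"],None,fx=1.5,fy=1.5))
np.savez("w1.npz",**d);print(d["cam_to_world"])
o=ctrl.get_obs();print(o["t"],o["ee_pos"],o["orientation"])
E
```

```text
[[-5.25894569e-02 -9.63206659e-01 -2.63566463e-01  4.65535852e+02]
 [-9.98616213e-01  5.07009202e-02  1.39669528e-02 -1.00837961e+02]
 [-8.99996871e-05  2.63936258e-01 -9.64540120e-01  4.32450464e+02]
 [ 0.00000000e+00  0.00000000e+00  0.00000000e+00  1.00000000e+00]]
1.8 [393.27515707 -97.76270874 286.0838369 ] [-3.14056252e+00  7.74247778e-02  4.44576045e-04]
```

View pics/w1.png

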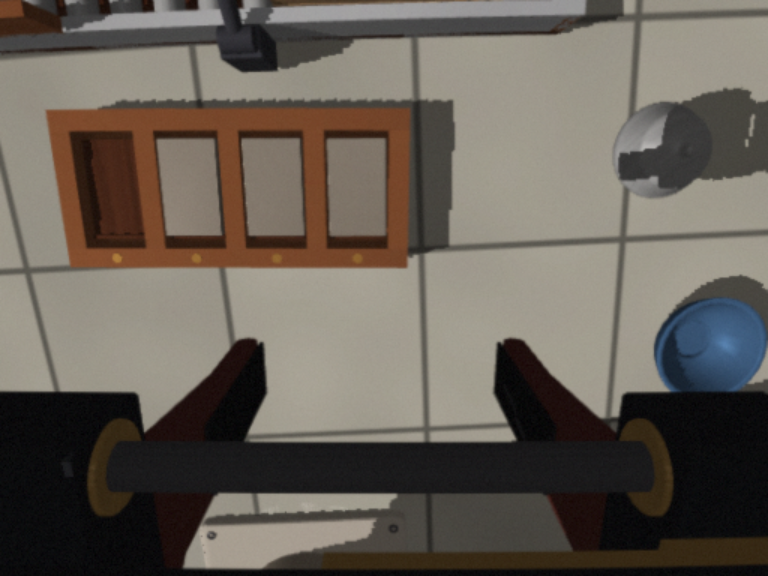

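The wrist view shows three tiles at (358,190), (273,188) and (190,186), with brass dots at (117,258), (196,258), (277,258) and (358,258). The pocket at far left is empty. The board corners are (48,110), (412,108), (407,267) and (70,267).

```bash
python3 - <<'E'
from h import *
np.set_printoptions(precision=1,suppress=True)
d=dict(np.load("w1.npz"))
U=(np.float64([(48,110),(412,108),(407,267),(70,267),(117,258),(196,258),(277,258),(358,258)])-.25)/1.5
W=back(d,U,42)[:,:2]
M=np.float64([(60,140),(60,-140),(-64,-140),(-64,140),(-56,99),(-56,33),(-56,-33),(-56,-99)])
p,r=fit2(M,W);print("board",p,p[2].round(4));print(r)
q=[*p]
for y in(-99,-33,33):
    t=tw(p,[-32,y])[0];print("press",y,t)
t=tw(p,[-32,-99])[0]
plan([*t,90],p[2],0.0,14);plan([*t,60],p[2],0.45,14)
E
```

```text
board [450.7  16.5  -0.1] -0.0568
[[ 1.1  2.1]
 [ 0.2  0.4]
 [-1.1 -1.1]
 [-0.1  0. ]
 [ 0.2 -0.3]
 [ 0.1 -0.8]
 [-0.1 -0.3]
 [-0.4 -0.2]]
press -99 [413.1 -80.5]
press -33 [416.9 -14.6]
press 33 [420.6  51.3]
shift [ 1.9 -1.8 18.2] len 18.4 turn [-0.   0.   0.4] shift if turned first [ 1.9 -1.8 18.2]
shift [ 1.3 -1.8 21.4] len 21.5 turn [-0.1 25.8  0.4] shift if turned first [-8.1 -1.8 19.8]
```

>>> apply_moves(series=[[[0.5, -0.5, 3, 0, 0, 0.4, 0], [0.5, -0.5, 4, 0, 0, 0, 0], [0.5, -0.5, 4, 0, 0, 0, 0], [0.4, -0.3, 4, 0, 0, 0, 0], [0, 0, 3, 0, 0, 0, 0], [0, 0, 2, 0, 0, 0, 0], [0, 0, 1, 0, 0, 0, 0], [0, 0, 0, 0, 0, 0, 0]]])

```text
t: 2.6
ee_pos: [412.7, -80.9, 75.3]
orientation: [-3.14, 0.09, 0.004]
ft_force: [0.6, -0.1, -1.1]
width: 15.4
```

```bash
python3 - <<'E'
from h import *
b=(451,16.3,-.055)
plan([*tw(b,[-32,-99])[0],31],b[2],0,14)
o=ctrl.get_obs();print(o["ee_pos"],o["width"])
E
```

```text
shift [ 0.09 -0.02  3.03] len 3.0 turn [-0.   0.1 -0.1] shift if turned first [ 0.09 -0.02  3.03]
[412.73692996 -80.91602362  75.28427441] 15.364017949163093
```

>>> apply_moves(series=[[[0, 0, 0.5, 0, 0, 0, 0], [0, 0, 0.5, 0, 0, 0, 0], [0, 0, 0.5, 0, 0, 0, 0], [0, 0, 0.4, 0, 0, 0, 0], [0, 0, 0.4, 0, 0, 0, 0], [0, 0, 0.3, 0, 0, 0, 0], [0, 0, 0.2, 0, 0, 0, 0], [0, 0, 0, 0, 0, 0, 0]]])

```text
t: 3.4
ee_pos: [410.8, -80.5, 47.4]
orientation: [-3.139, 0.092, 0.008]
ft_force: [-5.3, 0.9, 3.0]
width: 0.3
```

>>> apply_moves(series=[[[0, 0, 0.15, 0, 0, 0, 0], [0, 0, 0.15, 0, 0, 0, 0], [0, 0, 0, 0, 0, 0, 0]]])

```text
t: 3.7
ee_pos: [410.2, -80.4, 44.6]
orientation: [-3.139, 0.092, 0.01]
ft_force: [-8.6, -0.3, 7.3]
width: 0.4
```

>>> apply_moves(series=[[[0.1, 0, -1, 0, 0, 0, 0], [0.1, 0, -3, 0, 0, 0, 0.6], [0, 0, -4, 0, 0, 0, 0.68], [0, 0, -3, 0, 0, 0, 0.68], [0, 0, 0, 0, 0, 0, 0.68]]])

```text
t: 4.2
ee_pos: [418.6, -81.7, 159.1]
orientation: [3.139, -0.092, 0.014]
ft_force: [-0.8, -0.2, -1.2]
width: 28.9
```

```bash
cat >> h.py <<'E'
B=(451,16.3,-.055)
def pick(y,back_=0,dx=0,lx=33.5,lz=10.5,a=.5):
    x=lx*np.cos(a)-lz*np.sin(a);z=24+lx*np.sin(a)+lz*np.cos(a)
    x-=back_*np.sin(a);z+=back_*np.cos(a)
    plan([*tw(B,[x+dx,y])[0],z],B[2],a,14)
E
python3 - <<'E'
from h import *
pick(-99,50)
d=ctrl.get_image("wrist");cv2.imwrite("pics/w2.png",cv2.resize(d["img"],None,fx=1.5,fy=1.5))
E
```

```text
shift [ 2.01 -0.08  5.38] len 5.7 turn [ 0.1 28.1 -0.2] shift if turned first [-0.76 -0.07  5.7 ]
```

View pics/w2.png

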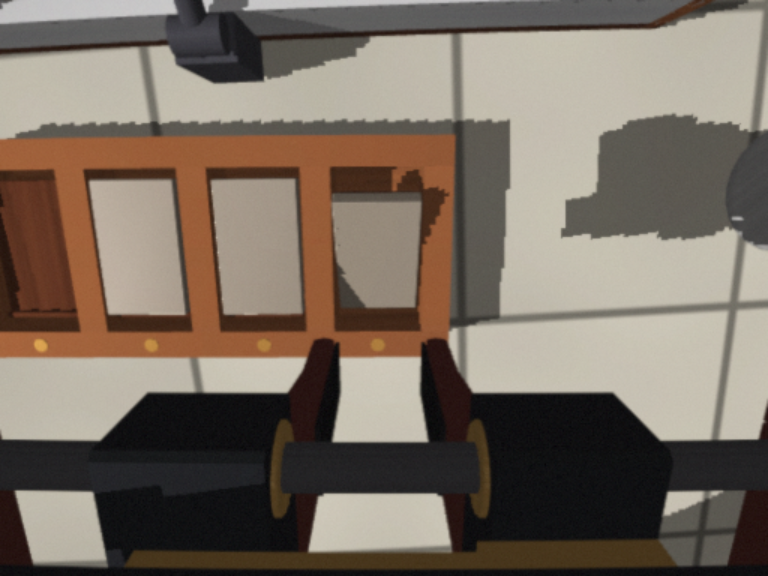

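Tile 1 is tipped: its raised edge runs from about (331,192) to (421,196) and casts a shadow to the right. Next I check the edge position and move in.

```bash
python3 - <<'E'
from h import *
d=ctrl.get_image("wrist")
W=back(d,(np.float64([(331,192),(421,195),(377,345)])-.25)/1.5,[58,58,42])[:,:2]
c,s=np.cos(B[2]),np.sin(B[2]);print((W-B[:2])@np.array([[c,-s],[s,c]]))
E
```

```text
[[  29.67509188  -74.91876559]
 [  28.02699383 -119.5968439 ]
 [ -57.38010314  -97.19178319]]
```

>>> apply_moves(series=[[[0.4, 0, 0.2, 0, 4, 0, 0.68], [0.7, 0, 0.6, 0, 8, 0, 0.68], [0.7, 0, 1, 0, 8, 0, 0.68], [0.2, 0, 1.4, 0, 8, 0, 0.68], [0, 0, 1, 0, 0, 0, 0.68], [0, 0, 0, 0, 0, 0, 0.68]]])

```text
t: 4.9
ee_pos: [442.4, -72.4, 126.3]
orientation: [-3.062, 0.075, -0.586]
ft_force: [-0.4, -0.7, 0.2]
width: 59.6
```

```bash
python3 - <<'E'
from h import *
pick(-99,30);pick(-99,0)
E
```

```text
shift [-0.76  1.12  3.8 ] len 4.0 turn [-1.9  7.  -0.1] shift if turned first [-1.23  0.99  3.71]
shift [-0.4   1.22  6.77] len 6.9 turn [-1.9  7.  -0.1] shift if turned first [-1.23  0.99  6.71]
```

>>> apply_moves(series=[[[0, 0, 0, 0, 0, 0, 0.68], [0, 0, 0, 0, 0, 0, 0.68]]])

```text
t: 5.1
ee_pos: [443.5, -72.6, 128.1]
orientation: [-3.062, 0.073, -0.591]
ft_force: [0.4, -0.1, 0.3]
width: 59.5
```

```bash
python3 - <<'E'
from h import *
o=ctrl.get_obs();print(o["qpos"],o["ee_pos"])
pick(-99,30,2);pick(-99,0,2)
E
```

```text
[-0.26006313  0.27151681  2.3124472   0.52149111  0.21910048  0.86762725] [443.53863086 -72.58083581 128.07155152]
shift [-0.77  1.12  3.99] len 4.2 turn [-1.9  6.8 -0.1] shift if turned first [-1.24  0.98  3.9 ]
shift [-0.41  1.22  6.96] len 7.1 turn [-1.9  6.8 -0.1] shift if turned first [-1.24  0.98  6.9 ]
```

```bash
cat >> h.py <<'E'
def pick2(y,back_=0,x=25,z=47.,L=.3):
    plan([*tw(B,[x-back_*np.sin(L),y])[0],z+back_*np.cos(L)],B[2],L,14)
E
python3 - <<'E'
from h import *
pick2(-99,30);pick2(-99)
E
```

```text
shift [-0.1   1.12  4.13] len 4.3 turn [-1.9 -4.6  0.1] shift if turned first [0.24 0.98 4.16]
shift [-0.34  1.22  7.12] len 7.2 turn [-1.9 -4.6  0.1] shift if turned first [0.24 0.98 7.16]
```

>>> apply_moves(series=[[[0, 0.3, 0.5, -0.5, -2, 0, 0.68], [0, 0.4, 1.2, -1, -2, 0, 0.68], [0, 0.3, 1.5, -0.4, -0.6, 0, 0.68], [0, 0.1, 1, 0, 0, 0, 0.68], [0, 0, 0, 0, 0, 0, 0.68], [0, 0, 0, 0, 0, 0, 0.68]]])

```text
t: 5.7
ee_pos: [456.1, -83.6, 88.1]
orientation: [3.097, -0.082, 0.468]
ft_force: [0.1, -0.1, 0.0]
width: 59.8
```

```bash
python3 - <<'E'
from h import *
pick2(-99)
E
```

```text
shift [ 0.16 -0.05  2.96] len 3.0 turn [-0.  -0.   0.1] shift if turned first [ 0.16 -0.05  2.96]
```

>>> apply_moves(series=[[[0.1, 0, 0.6, 0, 0, 0, 0.68], [0.1, 0, 0.8, 0, 0, 0, 0.68], [0, 0, 0.7, 0, 0, 0, 0.68], [0, 0, 0.5, 0, 0, 0, 0.68], [0, 0, 0.3, 0, 0, 0, 0.68], [0, 0, 0, 0, 0, 0, 0.68], [0, 0, 0, 0, 0, 0, 0.68]]])

```text
t: 6.4
ee_pos: [467.0, -84.3, 61.1]
orientation: [3.097, -0.082, 0.469]
ft_force: [0.2, 0.8, -0.3]
width: 59.7
```

```bash
python3 - <<'E'
from h import *
pick2(-99)
d=ctrl.get_image("wrist");cv2.imwrite("pics/w3.png",d["img"])
E
```

```text
shift [-0.08 -0.05  0.05] len 0.1 turn [-0.  -0.   0.1] shift if turned first [-0.08 -0.05  0.05]
```

View pics/w3.png

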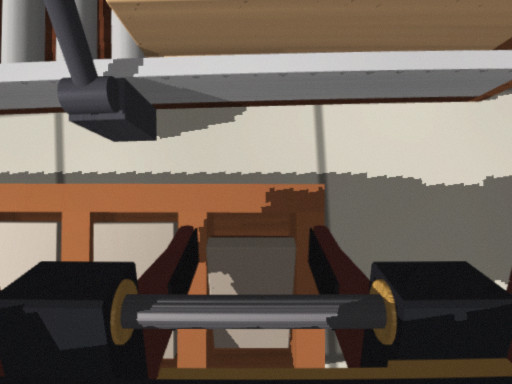

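The fingers at (190,230) and (318,230) straddle the raised tile end at (209–295,238), so I close.

>>> apply_moves(series=[[[0, 0, 0, 0, 0, 0, 0], [0, 0, 0, 0, 0, 0, 0], [0, 0, 0, 0, 0, 0, 0], [0, 0, 0, 0, 0, 0, 0], [0, 0, 0, 0, 0, 0, 0], [0, 0, 0, 0, 0, 0, 0]]])

```text
t: 7.05
ee_pos: [467.2, -84.3, 61.3]
orientation: [3.097, -0.082, 0.47]
ft_force: [-1.2, 0.9, 3.1]
width: 45.0
```

>>> apply_moves(series=[[[0, 0, -0.5, 0, 0, 0, 0], [0, 0, -1, 0, 0, 0, 0], [0, 0, -2, 0, 0, 0, 0], [0.5, 0, -3, 0, 0, 0, 0], [0.8, 0, -3, 0, 0, 0, 0], [0.8, 0, -3, 0, 0, 0, 0], [0.8, 0, -3, 0, 0, 0, 0], [0, 0, 0, 0, 0, 0, 0]]])

```text
t: 7.85
ee_pos: [450.7, -83.9, 221.8]
orientation: [3.093, -0.082, 0.48]
ft_force: [0.3, -0.0, -1.1]
width: 45.9
```

```bash
python3 - <<'E'
from h import *
d=ctrl.get_image("wrist")
t=ctrl.get_image("top")["img"][95:240,178:358]
o=cv2.hconcat([d["img"],cv2.copyMakeBorder(cv2.resize(t,(270,218)),0,166,0,0,0)])
cv2.imwrite("pics/w4.png",o)
E
```

```text
(no output)
```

View pics/w4.png

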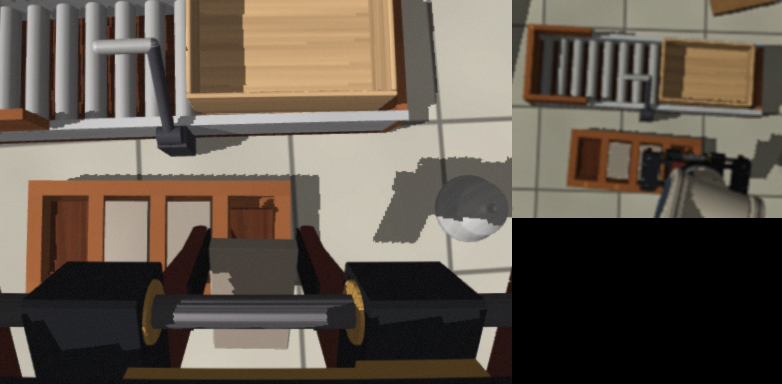

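Tile 1 is held, with a width of 45.9. The wrist view shows the empty pocket and the near rim of the crate running from (187,107) to (399,92). Next I check the crate pose.

```bash
python3 - <<'E'
from h import *
np.set_printoptions(precision=1,suppress=True)
d=ctrl.get_image("wrist")
print(back(d,[(187,110),(399,92)],100))
C=(637.4,-127.2,-.035)
print(tw(C,[(-65,95),(-65,-95)]))
m=tw(C,[(-18,0)])[0];print(m)
# tile held: grip point at tile local x~? target tip above crate, lean -0.2
print(ctrl.get_obs()["ee_pos"])
g=tw(C,[(-18+31,0)])[0]
plan([*g,150],-.035,-.2,14)
E
```

```text
[[ 560.8  -31.2  100. ]
 [ 567.3 -217.4  100. ]]
[[ 575.8  -30. ]
 [ 569.1 -219.9]]
[ 619.4 -126.6]
[448.1 -83.1 217.1]
shift [18.2  3.4 11.2] len 21.7 turn [  0.1 -28.6  -1. ] shift if turned first [21.3  3.7  1.1]
```

>>> apply_moves(series=[[[0, 0, -1, 0, -7, 0, 0], [0, 0, -1, 0, -7, 0, 0], [0, 0, 0, 0, -7, 0, 0], [0, 0, 0, 0, -7, -1, 0], [3, 0.5, -0.4, 0, -0.6, 0, 0], [4, 0.8, -0.4, 0, 0, 0, 0], [4, 0.8, -0.4, 0, 0, 0, 0], [4, 0.8, -0.4, 0, 0, 0, 0], [2, 0.5, 0, 0, 0, 0, 0], [0, 0, 0, 0, 0, 0, 0]]])

```text
t: 9.0
ee_pos: [613.5, -123.4, 215.7]
orientation: [-3.119, 0.056, 0.316]
ft_force: [-0.6, 0.6, -0.4]
width: 45.9
```

```bash
python3 - <<'E'
from h import *
d=ctrl.get_image("wrist");np.savez("w5.npz",**d)
cv2.imwrite("pics/w5.png",cv2.resize(d["img"],None,fx=1.5,fy=1.5))
o=ctrl.get_obs();print(o["ee_pos"],o["width"])
E
```

```text
[ 611.90051304 -122.91715272  216.22398543] 45.47870961397731
```

View pics/w5.png

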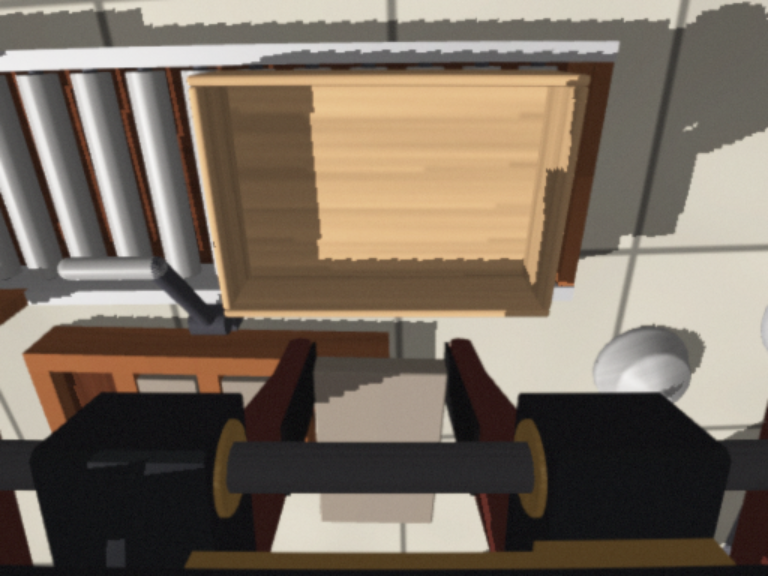

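The crate rim corners are (189,77), (590,76), (551,316) and (226,316). The held tile has its front face at y 360–372 over x 315–444, and its rear edge at (322–434,522). I fit both.

```bash
cat >> h.py <<'E'
def crate(d,uv,z=100):
    W=back(d,uv,z)[:,:2];return fit2(np.float64([(65,95),(65,-95),(-65,-95),(-65,95)]),W)
def tilefit(d,uv,tp,rot):
    """uv: top face corners front-left, front-right, rear-right, rear-left ; returns pose in tool: x,z of front top edge, pitch (world, + = front up), y"""
    r=R.from_rotvec(rot)
    def f(p):
        x,y,z,a,yaw=p
        T=np.float64([(0,-23,0),(0,23,0),(-76,23,0),(-76,-23,0)])
        # tool axes: x fwd, y right, z down
        q=R.from_euler('zy',[yaw,a]).apply(T)+[x,y,z]
        return (proj(d,r.apply(q)+tp)-uv).ravel()
    s=least_squares(f,[10,0,5,0,0]);return s.x,s.fun
E
python3 - <<'E'
from h import *
np.set_printoptions(precision=2,suppress=True)
d=dict(np.load("w5.npz"))
p,r=crate(d,(np.float64([(189,77),(590,76),(551,316),(226,316)])-.25)/1.5);print("crate",p);print(r)
o=ctrl.get_obs()
s,f=tilefit(d,(np.float64([(314,372),(446,372),(434,522),(322,522)])-.25)/1.5,o["ee_pos"],o["orientation"]);print(s,f)
s,f=tilefit(d,(np.float64([(313,360),(447,360),(434,522),(322,522)])-.25)/1.5,o["ee_pos"],o["orientation"]);print(s,f)
E
```

```text
crate [ 638.88 -128.07   -0.03]
[[ 1.44  1.99]
 [ 1.28 -2.29]
 [-1.25 -0.9 ]
 [-1.47  1.2 ]]
[ 3.6  -0.22  9.12  0.19  0.01] [-0.39 -0.38  0.16  0.26 -0.44  0.29  0.73 -0.15]
[ 7.92 -0.23  9.38  0.13  0.01] [ 0.02 -0.29 -0.28  0.36  0.49  0.19 -0.18 -0.27]
```

```bash
cat >> h.py <<'E'
C=(638.5,-127.8,-.033)
def place(cx,cy,z,front=1.7,lean=-.2):  # tile centre in crate
    plan([*tw(C,[(cx+38-front,cy)])[0],z],C[2],lean,0)
E
python3 - <<'E'
from h import *
place(-18,0,140);place(-18,0,72)
E
```

```text
shift [5.95 0.41 6.56] len 8.9 turn [-0.2  0.2 -0.1] shift if turned first [5.93 0.4  6.58]
shift [ 7.32  0.42 13.22] len 15.1 turn [-0.2  0.2 -0.1] shift if turned first [ 7.28  0.4  13.24]
```

>>> apply_moves(series=[[[2, 0.1, 1, 0, 0, 0, 0], [2, 0.2, 2, 0, 0, 0, 0], [2, 0.1, 2, 0, 0, 0, 0], [0.1, 0, 1.6, 0, 0, 0, 0], [0.4, 0, 2, 0, 0, 0, 0], [0.4, 0, 2, 0, 0, 0, 0], [0, 0, 0, 0, 0, 0, 0]]])

```text
t: 9.75
ee_pos: [655.3, -127.7, 98.8]
orientation: [-3.118, 0.055, 0.322]
ft_force: [0.1, -0.1, -1.8]
width: 45.7
```

```bash
python3 - <<'E'
from h import *
place(-18,0,72)
E
```

```text
shift [0.7  0.08 2.6 ] len 2.7 turn [-0.2  0.3 -0.1] shift if turned first [0.68 0.07 2.6 ]
```

>>> apply_moves(series=[[[0.3, 0, 0.7, 0, 0, 0, 0], [0.2, 0, 0.7, 0, 0, 0, 0], [0.2, 0, 0.6, 0, 0, 0, 0], [0.1, 0, 0.4, 0, 0, 0, 0], [0, 0, 0.2, 0, 0, 0, 0], [0, 0, 0, 0, 0, 0, 0], [0, 0, 0, 0, 0, 0, 0]]])

```text
t: 10.45
ee_pos: [662.1, -128.5, 75.3]
orientation: [-3.121, 0.055, 0.31]
ft_force: [0.1, 0.2, -0.7]
width: 45.6
```

>>> apply_moves(series=[[[0, 0, 0.2, 0, 0, 0, 0], [0, 0, 0.2, 0, 0, 0, 0], [0, 0, 0, 0, 0, 0, 0]]])

```text
t: 10.75
ee_pos: [660.9, -128.4, 70.9]
orientation: [-3.12, 0.055, 0.311]
ft_force: [-0.1, 0.0, -0.8]
width: 45.5
```

>>> apply_moves(series=[[[0, 0, 0.15, 0, 0, 0, 0], [0, 0, 0.1, 0, 0, 0, 0], [0, 0, 0, 0, 0, 0, 0]]])

```text
t: 11.05
ee_pos: [660.5, -128.4, 68.5]
orientation: [-3.12, 0.055, 0.311]
ft_force: [-0.3, -0.2, -0.5]
width: 45.5
```

>>> apply_moves(series=[[[0, 0, 0, 0, 0, 0, 0.64], [0, 0, 0, 0, 0, 0, 0.64], [0, 0, 0, 0, 0, 0, 0.64], [0, 0, 0, 0, 0, 0, 0.64], [-0.1, 0, -1, 0, 0, 0, 0.64], [-0.4, 0, -2, 0, 0, 0, 0.64], [-0.6, 0, -3, 0, 0, 0, 0.64], [-0.6, 0, -3, 0, 0, 0, 0.3], [-0.6, 0, -3, 0, 0, 0, 0], [-2, 0, -3, 0, 4, 0, 0], [-4, 0, -1, 0, 7, 0, 0], [0, 0, 0, 0, 0, 0, 0]]])

```text
t: 12.25
ee_pos: [600.0, -125.4, 239.8]
orientation: [-3.138, 0.057, 0.018]
ft_force: [-0.4, 0.4, -1.3]
width: 19.7
```

```bash
python3 - <<'E'
from h import *
d=ctrl.get_image("wrist");np.savez("w6.npz",**d)
cv2.imwrite("pics/w6.png",cv2.resize(d["img"],None,fx=1.5,fy=1.5))
plan([*tw(B,[-30,-33])[0],100],B[2],0,14)
E
```

```text
shift [-18.83 -10.42  12.84] len 25.1 turn [-0.1  0.5  1.1] shift if turned first [-19.13 -10.09  12.67]
```

View pics/w6.png

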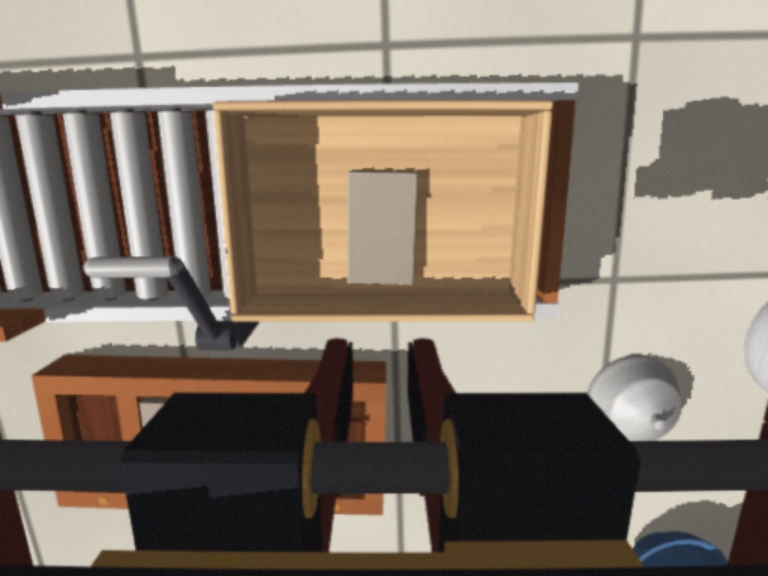

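Tile 1 lies flat in the crate, with corners (349,171), (417,171), (412,285) and (349,283). The crate rim corners are (215,102), (553,102), (534,319) and (233,319). On to tile 2.

>>> apply_moves(series=[[[-2, -1, 0, 0, 0, 0.5, 0], [-4, -2.2, 0.5, 0, 0.5, 0.6, 0], [-4, -2.2, 2, 0, 0, 0, 0], [-4, -2.2, 2.5, 0, 0, 0, 0], [-3, -1.8, 2.5, 0, 0, 0, 0], [-2, -0.9, 2.5, 0, 0, 0, 0], [0, 0, 2, 0, 0, 0, 0], [0, 0, 1, 0, 0, 0, 0], [0, 0, 0, 0, 0, 0, 0], [0, 0, 0, 0, 0, 0, 0]]])

```text
t: 13.3
ee_pos: [428.5, -15.4, 110.9]
orientation: [-3.139, 0.087, -0.005]
ft_force: [0.3, 0.4, 0.6]
width: 0.4
```

```bash
python3 - <<'E'
from h import *
np.set_printoptions(precision=2,suppress=True)
d=dict(np.load("w6.npz"))
p,r=crate(d,(np.float64([(215,102),(553,102),(534,319),(233,319)])-.25)/1.5);print("crate",p)
W=back(d,(np.float64([(349,171),(417,171),(412,285),(349,283)])-.25)/1.5,60)[:,:2]
c,s=np.cos(C[2]),np.sin(C[2]);print((W-C[:2])@np.array([[c,-s],[s,c]]))
plan([*tw(B,[-31,-33])[0],50],B[2],0,14)
plan([*tw(B,[-31,-33])[0],31],B[2],0,14)
E
```

```text
crate [ 638.94 -128.     -0.04]
[[ 25.08  22.07]
 [ 24.93 -22.07]
 [-51.65 -19.9 ]
 [-50.1   23.61]]
shift [-1.04  0.02  4.69] len 4.8 turn [-0.1 -0.2 -0. ] shift if turned first [-1.03  0.01  4.69]
shift [-1.05  0.02  6.59] len 6.7 turn [-0.1 -0.2 -0. ] shift if turned first [-1.03  0.01  6.59]
```

>>> apply_moves(series=[[[-0.5, 0, 1, 0, 0, 0, 0], [-0.5, 0, 1.5, 0, 0, 0, 0], [0, 0, 1.2, 0, 0, 0, 0], [0, 0, 0.8, 0, 0, 0, 0], [0, 0, 0.6, 0, 0, 0, 0], [0, 0, 0.5, 0, 0, 0, 0], [0, 0, 0.5, 0, 0, 0, 0], [0, 0, 0.4, 0, 0, 0, 0], [0, 0, 0.2, 0, 0, 0, 0], [0, 0, 0, 0, 0, 0, 0]]])

```text
t: 14.3
ee_pos: [413.8, -14.4, 43.9]
orientation: [-3.139, 0.086, 0.007]
ft_force: [-11.8, 0.2, 25.5]
width: 1.0
```

>>> apply_moves(series=[[[0, 0, -1.5, 0, 0, 0, 0], [0, 0, -3, 0, 0, 0, 0.68], [0.5, 0, -3, 0, 3, 0, 0.68], [0.5, 0, -1, 0, 5, 0, 0.68], [0.5, 0, 0, 0, 5, 0, 0.68], [0.4, 0, 0, 0, 4, 0, 0.68], [0, 0, 0, 0, 0, 0, 0.68], [0, 0, 0, 0, 0, 0, 0.68]]])

```text
t: 15.1
ee_pos: [435.4, -15.7, 130.6]
orientation: [3.099, -0.085, 0.465]
ft_force: [0.8, -1.2, -0.2]
width: 53.0
```

```bash
python3 - <<'E'
from h import *
pick2(-33,35,26);pick2(-33,0,26);print(ctrl.get_obs()["width"])
E
```

```text
shift [1.34 0.02 4.26] len 4.5 turn [-0.1  0.1 -0. ] shift if turned first [1.33 0.02 4.26]
shift [1.35 0.03 7.76] len 7.9 turn [-0.1  0.1 -0. ] shift if turned first [1.33 0.02 7.76]
53.049779920780985
```

>>> apply_moves(series=[[[0.5, 0, 1, 0, 0, 0, 0.68], [0.5, 0, 1.5, 0, 0, 0, 0.68], [0.3, 0, 1.5, 0, 0, 0, 0.68], [0, 0, 1.2, 0, 0, 0, 0.68], [0, 0, 1, 0, 0, 0, 0.68], [0, 0, 0.7, 0, 0, 0, 0.68], [0, 0, 0.4, 0, 0, 0, 0.68], [0, 0, 0.3, 0, 0, 0, 0.68], [0, 0, 0, 0, 0, 0, 0.68], [0, 0, 0, 0, 0, 0, 0.68]]])

```text
t: 16.1
ee_pos: [470.1, -17.5, 61.8]
orientation: [3.099, -0.085, 0.468]
ft_force: [0.7, 0.2, -0.3]
width: 59.4
```

```bash
python3 - <<'E'
from h import *
pick2(-33,0,26);print(ctrl.get_obs()["width"])
E
```

```text
shift [0.05 0.03 0.17] len 0.2 turn [-0.1  0.  -0. ] shift if turned first [0.05 0.03 0.17]
59.443824005872514
```

>>> apply_moves(series=[[[0, 0, 0.1, 0, 0, 0, 0.6], [0, 0, 0, 0, 0, 0, 0], [0, 0, 0, 0, 0, 0, 0], [0, 0, 0, 0, 0, 0, 0], [0, 0, 0, 0, 0, 0, 0], [0, 0, 0, 0, 0, 0, 0], [0, 0, -0.5, 0, 0, 0, 0], [0, 0, -1, 0, 0, 0, 0], [0, 0, -2, 0, 0, 0, 0], [0.5, 0, -3, 0, 0, 0, 0], [0.8, 0, -3, 0, 0, 0, 0], [0.8, 0, -3, 0, 0, 0, 0]]])

```text
t: 17.3
ee_pos: [452.5, -16.8, 187.7]
orientation: [3.099, -0.085, 0.466]
ft_force: [0.7, 0.4, -2.1]
width: 45.4
```

>>> apply_moves(series=[[[0, 0, -3, 0, 0, 0, 0], [0, 0, -2, 0, -7, 0, 0], [0, 0, -1, 0, -7, 0, 0], [0, 0, 0, 0, -7, 0, 0], [0, 0, 0, 0, -7, -1, 0], [1, 1.5, 0, 0, -0.6, 0, 0], [1, 3, 0, 0, 0, 0, 0], [2, 3.5, 0, 0, 0, 0, 0], [2, 3, 0, 0, 0, 0, 0], [0, 0, 0, 0, 0, 0, 0]]])

```text
t: 18.3
ee_pos: [493.0, -131.8, 231.3]
orientation: [-3.12, 0.063, 0.308]
ft_force: [-0.2, 1.0, -1.6]
width: 45.4
```

```bash
python3 - <<'E'
from h import *
d=ctrl.get_image("wrist");np.savez("w7.npz",**d)
o=ctrl.get_obs();np.savez("o7.npz",**o);print(o["ee_pos"],o["width"])
place(6,-47,150)
cv2.imwrite("pics/w7.png",cv2.resize(d["img"],None,fx=1.5,fy=1.5))
E
```

```text
[ 491.63300847 -130.10065369  231.21850834] 46.007672277689025
shift [20.16  3.87  4.21] len 21.0 turn [-0.3 -0.1 -0.4] shift if turned first [20.14  3.99  4.2 ]
```

View pics/w7.png

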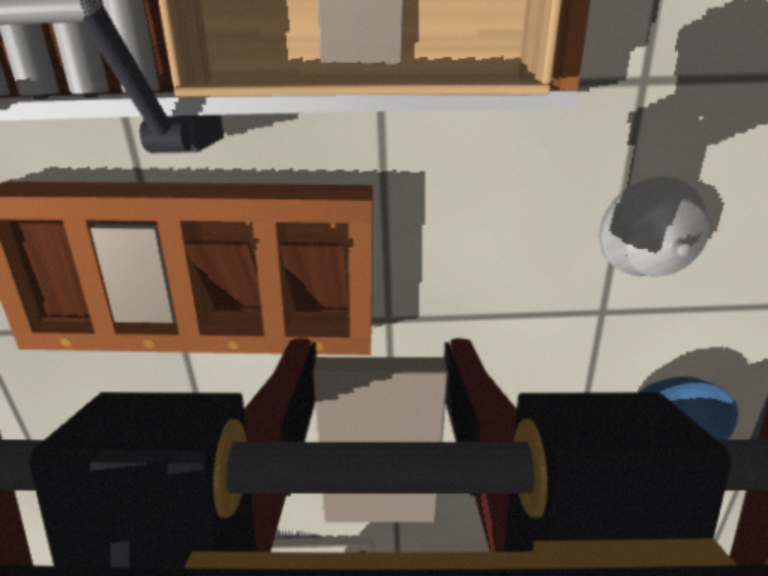

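Tile 2 is held exactly as tile 1 was: front face at y 360–372, rear edge at 521. Pockets 1 and 2 are empty, and the near rim of the crate runs from (172,92) to (553,92). I check that against the prediction.

```bash
python3 - <<'E'
from h import *
d=dict(np.load("w7.npz"))
print(proj(d,[[*q,100] for q in tw(C,[(-65,95),(-65,-95)])])*1.5)
E
```

```text
[[173.48409661  96.97629719]
 [552.62472369  93.51028889]]
```

>>> apply_moves(series=[[[2, 0.4, 0, 0, 0, 0, 0], [4, 0.8, 0, 0, 0, -0.4, 0], [4, 0.8, 0, 0, 0, 0, 0], [4, 0.8, 0.6, 0, 0, 0, 0], [4, 0.8, 1.2, 0, 0, 0, 0], [2.2, 0.3, 1.2, 0, 0, 0, 0], [0, 0, 1.2, 0, 0, 0, 0], [0, 0, 0, 0, 0, 0, 0], [0, 0, 0, 0, 0, 0, 0]]])

```text
t: 19.25
ee_pos: [678.6, -172.3, 150.5]
orientation: [-3.117, 0.047, 0.314]
ft_force: [0.3, -0.4, -0.8]
width: 45.6
```

```bash
python3 - <<'E'
from h import *
place(6,-47,85);place(6,-47,69)
E
```

```text
shift [1.38 0.42 6.4 ] len 6.6 turn [-0.3  0.1  0.2] shift if turned first [1.38 0.38 6.41]
shift [1.7  0.43 7.97] len 8.2 turn [-0.3  0.1  0.2] shift if turned first [1.7  0.38 7.97]
```

>>> apply_moves(series=[[[0.3, 0.2, 0.8, -0.2, 0, 0, 0], [0.4, 0.2, 1.5, 0, 0, 0, 0], [0.3, 0, 1.5, 0, 0, 0, 0], [0.2, 0, 1.2, 0, 0, 0, 0], [0.2, 0, 1, 0, 0, 0, 0], [0.1, 0, 0.7, 0, 0, 0, 0], [0.1, 0, 0.5, 0, 0, 0, 0], [0.1, 0, 0.3, 0, 0, 0, 0], [0, 0, 0, 0, 0, 0, 0], [0, 0, 0, 0, 0, 0, 0]]])

```text
t: 20.25
ee_pos: [681.4, -176.7, 73.2]
orientation: [-3.121, 0.046, 0.314]
ft_force: [-2.5, 0.1, -0.9]
width: 45.9
```

```bash
python3 - <<'E'
from h import *
place(6,-47,69)
E
```

```text
shift [-0.13 -0.04  0.45] len 0.5 turn [-0.1  0.   0.2] shift if turned first [-0.13 -0.04  0.45]
```

>>> apply_moves(series=[[[-0.2, 0, 0.2, 0, 0, 0, 0], [-0.1, 0, 0.2, 0, 0, 0, 0], [0, 0, 0, 0, 0, 0, 0]]])

```text
t: 20.55
ee_pos: [677.9, -176.6, 69.7]
orientation: [-3.121, 0.047, 0.313]
ft_force: [-0.7, 1.2, -0.7]
width: 45.9
```

>>> apply_moves(series=[[[0, 0, 0.1, 0, 0, 0, 0], [0, 0, 0, 0, 0, 0, 0], [0, 0, 0, 0, 0, 0, 0.62], [0, 0, 0, 0, 0, 0, 0.62], [0, 0, 0, 0, 0, 0, 0.62], [0, 0, 0, 0, 0, 0, 0.62], [-0.3, 0, -1, 0, 0, 0, 0.62], [-0.4, 0, -2, 0, 0, 0, 0.62], [-0.6, 0, -3, 0, 0, 0, 0.62], [-0.6, 0, -3, 0, 0, 0, 0.3], [-1, 0, -3, 0, 3, 0, 0], [-2, 0, -3, 0, 8, 0, 0]]])

```text
t: 21.75
ee_pos: [660.7, -176.4, 227.6]
orientation: [-3.14, 0.045, 0.002]
ft_force: [0.3, -0.7, 0.1]
width: 33.8
```

```bash
python3 - <<'E'
from h import *
plan([*tw(B,[-31,33])[0],120],B[2],0,14)
o=ctrl.get_obs();print(o["ee_pos"])
d=ctrl.get_image("wrist");cv2.imwrite("pics/w8.png",d["img"])
E
```

```text
shift [-24.52 -22.03   9.41] len 34.3 turn [-0.   0.1  1.5] shift if turned first [-25.1  -21.39   9.36]
[ 660.72473247 -176.42402648  227.60735009]
```

>>> apply_moves(series=[[[-2, -1.8, 0, 0, 0, 0.7, 0], [-3.6, -3.2, 0, 0, 0, 0.8, 0], [-3.6, -3.2, 0, 0, 0, 0, 0], [-3.6, -3.2, 0, 0, 0, 0, 0], [-3.6, -3.2, 0, 0, 0, 0, 0], [-3.6, -3.2, 1, 0, 0, 0, 0], [-3.4, -2.8, 2, 0, 0, 0, 0], [-1.7, -0.8, 3, 0, 0, 0, 0], [0, 0, 3, 0, 0, 0, 0], [0, 0, 0, 0, 0, 0, 0], [0, 0, 0, 0, 0, 0, 0]]])

```text
t: 22.9
ee_pos: [418.3, 50.7, 138.5]
orientation: [-3.138, 0.088, 0.012]
ft_force: [0.1, -0.3, 0.5]
width: 0.3
```

```bash
python3 - <<'E'
from h import *
plan([*tw(B,[-31,33])[0],50],B[2],0,14)
print(ctrl.get_obs()["ee_pos"],tw(B,[-31,33]))
E
```

```text
shift [ 0.41 -0.03  7.44] len 7.5 turn [-0.1  0.4 -0.1] shift if turned first [ 0.35 -0.05  7.45]
[418.31456528  50.67802971 138.45988713] [[421.86096076  50.95424061]]
```

Total descent is 7.4 cm + 1.8 cm.

>>> apply_moves(series=[[[0.2, 0, 1, 0, 0.4, 0, 0], [0.2, 0, 2, 0, 0, 0, 0], [0, 0, 2, 0, 0, 0, 0], [0, 0, 1.4, 0, 0, 0, 0], [0, 0, 0.8, 0, 0, 0, 0], [0, 0, 0.5, 0, 0, 0, 0], [0, 0, 0.5, 0, 0, 0, 0], [0, 0, 0.5, 0, 0, 0, 0], [0, 0, 0.3, 0, 0, 0, 0], [0, 0, 0.2, 0, 0, 0, 0], [0, 0, 0, 0, 0, 0, 0]]])

```text
t: 24.0
ee_pos: [418.1, 50.5, 45.1]
orientation: [-3.139, 0.089, 0.012]
ft_force: [-9.1, 2.3, 6.4]
width: 0.6
```

>>> apply_moves(series=[[[0, 0, 0.1, 0, 0, 0, 0], [0, 0, 0, 0, 0, 0, 0], [0, 0, -1.5, 0, 0, 0, 0], [0, 0, -3, 0, 0, 0, 0.68], [0.5, 0, -3, 0, 3, 0, 0.68], [0.5, 0, -1, 0, 5, 0, 0.68], [0.5, 0, 0, 0, 5, 0, 0.68], [0.4, 0, 0, 0, 4, 0, 0.68], [0, 0, 0, 0, 0, 0, 0.68], [0, 0, 0, 0, 0, 0, 0.68]]])

```text
t: 25.0
ee_pos: [439.9, 49.5, 131.4]
orientation: [3.1, -0.087, 0.46]
ft_force: [0.8, 0.5, -0.3]
width: 52.8
```

```bash
python3 - <<'E'
from h import *
pick2(33,0,26);print(ctrl.get_obs()["ee_pos"],ctrl.get_obs()["width"])
E
```

```text
shift [ 1.27 -0.04  7.81] len 7.9 turn [-0.1  0.3 -0.1] shift if turned first [ 1.23 -0.05  7.82]
[439.86624742  49.47990447 131.43025149] 52.8254029901425
```

>>> apply_moves(series=[[[0.4, 0, 1, 0, 0, 0, 0.68], [0.5, 0, 1.5, 0, 0, 0, 0.68], [0.3, 0, 1.5, 0, 0, 0, 0.68], [0, 0, 1.2, 0, 0, 0, 0.68], [0, 0, 1, 0, 0, 0, 0.68], [0, 0, 0.7, 0, 0, 0, 0.68], [0, 0, 0.5, 0, 0, 0, 0.68], [0, 0, 0.3, 0, 0, 0, 0.68], [0, 0, 0, 0, 0, 0, 0.68], [0, 0, 0, 0, 0, 0, 0.68]]])

```text
t: 26.0
ee_pos: [473.6, 47.7, 61.2]
orientation: [3.1, -0.087, 0.462]
ft_force: [0.0, -0.1, 0.0]
width: 59.4
```

```bash
python3 - <<'E'
from h import *
pick2(33,0,26);print(ctrl.get_obs()["ee_pos"],ctrl.get_obs()["width"])
E
```

```text
shift [ 0.07 -0.04  0.11] len 0.1 turn [-0.1  0.2 -0.1] shift if turned first [ 0.07 -0.04  0.11]
[473.61958816  47.66302399  61.19811355] 59.43297082023094
```

>>> apply_moves(series=[[[0, 0, 0.1, 0, 0, 0, 0.6], [0, 0, 0, 0, 0, 0, 0], [0, 0, 0, 0, 0, 0, 0], [0, 0, 0, 0, 0, 0, 0], [0, 0, 0, 0, 0, 0, 0], [0, 0, 0, 0, 0, 0, 0], [0, 0, -0.5, 0, 0, 0, 0], [0, 0, -1, 0, 0, 0, 0], [0, 0, -2, 0, 0, 0, 0], [0.5, 0, -3, 0, 0, 0, 0], [0.8, 0, -3, 0, 0, 0, 0], [0.8, 0, -3, 0, 0, 0, 0]]])

```text
t: 27.2
ee_pos: [456.5, 48.4, 186.7]
orientation: [3.1, -0.087, 0.459]
ft_force: [1.3, -0.5, -1.0]
width: 45.4
```

>>> apply_moves(series=[[[0, 0, -3, 0, 0, 0, 0], [0, 0, -2, 0, -7, 0, 0], [0, 0, -2, 0, -7, 0, 0], [0, 0, -1, 0, -7, 0, 0], [0, 0, 0, 0, -7, -1, 0], [1, 1.5, 0, 0, -0.6, 0, 0], [1, 3, 0, 0, 0, 0, 0], [2, 3.5, 0, 0, 0, 0, 0], [2, 3, 0, 0, 0, 0, 0], [0, 0, 0, 0, 0, 0, 0]]])

```text
t: 28.2
ee_pos: [494.7, -65.5, 250.2]
orientation: [-3.117, 0.064, 0.318]
ft_force: [-0.9, 0.7, -0.9]
width: 45.4
```

```bash
python3 - <<'E'
from h import *
d=ctrl.get_image("wrist");np.savez("w9.npz",**d)
o=ctrl.get_obs();print(o["ee_pos"],o["width"])
place(4,47,190)
cv2.imwrite("pics/w9.png",cv2.resize(d["img"],None,fx=1.5,fy=1.5))
print(proj(d,[[*q,100] for q in tw(C,[(-65,95),(-65,-95)])])*1.5)
E
```

```text
[493.57521324 -64.00895972 250.29712045] 45.68993987264725
shift [19.57  1.07  2.1 ] len 19.7 turn [-0.4  0.3 -0.4] shift if turned first [19.55  1.2   2.19]
[[310.10872905  89.51630685]
 [665.69858639  88.18038832]]
```

View pics/w9.png

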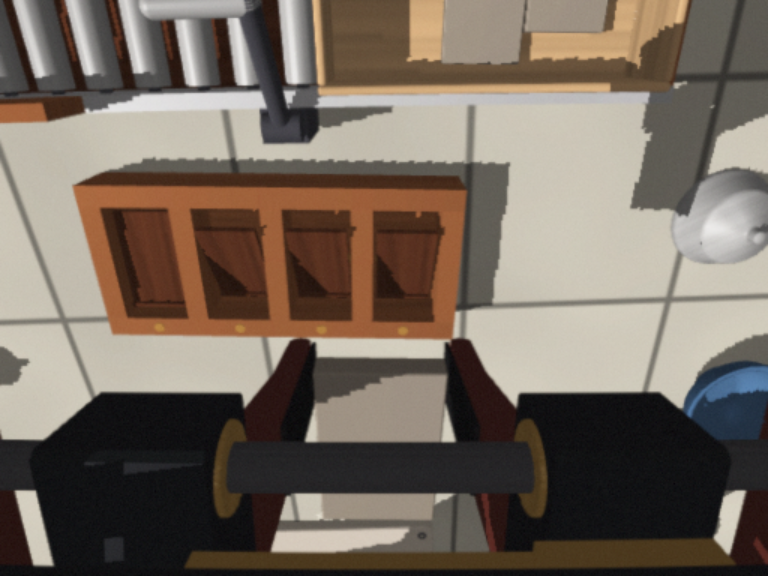

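All four pockets are empty and tile 3 is held as before. The crate rim corners are at about (316,90) and (672,88) against predictions of (310,89) and (666,88), so the crate has shifted about 3 mm towards -y. I correct for that.

```bash
sed -i 's/^C=.*/C=(638.5,-130.5,-.033)/' h.py; python3 - <<'E'
from h import *
d=dict(np.load("w9.npz"))
W=back(d,(np.float64([(443,62),(520,64),(527,31),(604,32)])-.25)/1.5,60)[:,:2]
c,s=np.cos(C[2]),np.sin(C[2]);print((W-C[:2])@np.array([[c,-s],[s,c]]))
place(4,49,190)
E
```

```text
[[-53.20538025  23.18075334]
 [-54.45903182 -22.81824431]
 [-36.87973895 -24.90716911]
 [-37.32585485 -70.0363942 ]]
shift [19.58  1.14  2.09] len 19.7 turn [-0.4  0.3 -0.4] shift if turned first [19.56  1.27  2.19]
```

>>> apply_moves(series=[[[2, 0, 0, -0.4, 0.3, -0.4, 0], [4, 0.3, 0, 0, 0, 0, 0], [4, 0.3, 0, 0, 0, 0, 0], [4, 0.3, 0.5, 0, 0, 0, 0], [4, 0.2, 0.8, 0, 0, 0, 0], [1.5, 0.2, 1, 0, 0, 0, 0], [0, 0, 0, 0, 0, 0, 0], [0, 0, 0, 0, 0, 0, 0]]])

```text
t: 29.05
ee_pos: [678.4, -80.8, 189.4]
orientation: [-3.123, 0.047, 0.314]
ft_force: [0.5, 1.3, -1.2]
width: 45.7
```

```bash
python3 - <<'E'
from h import *
place(4,49,110);place(4,49,69)
d=ctrl.get_image("wrist");cv2.imwrite("pics/w10.png",cv2.resize(d["img"],None,fx=1.5,fy=1.5));np.savez("w10.npz",**d)
E
```

```text
shift [1.78 0.2  7.74] len 7.9 turn [0.1 0.  0.2] shift if turned first [1.78 0.2  7.74]
shift [ 2.6   0.19 11.76] len 12.0 turn [0.1 0.  0.2] shift if turned first [ 2.59  0.2  11.76]
```

View pics/w10.png

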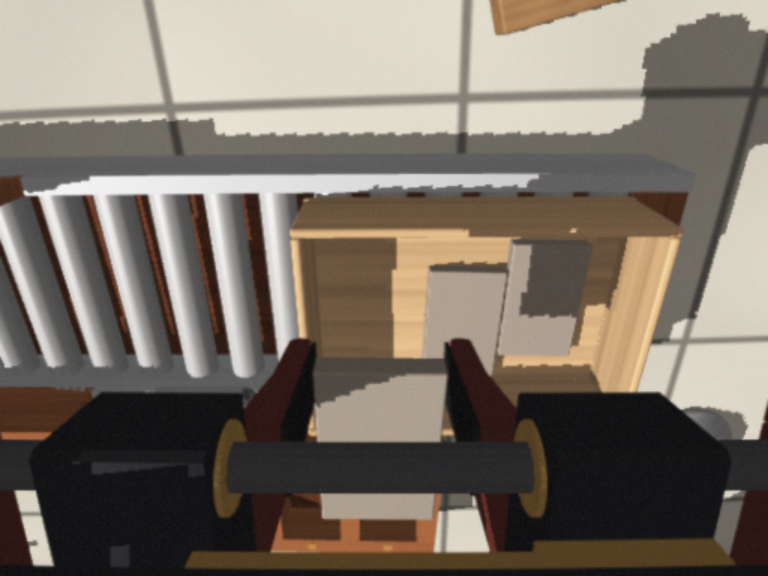

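The far rim of the crate runs from (291,236) to (680,234), with tiles 1 and 2 flat at (465,310) and (548,297). There is room for tile 3 to the left of tile 1. I check the crate pose.

```bash
python3 - <<'E'
from h import *
d=dict(np.load("w10.npz"))
print(proj(d,[[*q,100] for q in tw(C,[(65,95),(65,-95)])])*1.5, back(d,np.float64([(291,236),(680,234)])/1.5,100),tw(C,[(65,95),(65,-95)]))
W=back(d,(np.float64([(428,268),(505,270)])-.25)/1.5,60)[:,:2]
c,s=np.cos(C[2]),np.sin(C[2]);print((W-C[:2])@np.array([[c,-s],[s,c]]))
E
```

```text
[[287.18844155 223.03858905]
 [688.56123483 224.78186215]] [[ 700.12729888  -38.77301348  100.        ]
 [ 695.7803542  -224.57970913  100.        ]] [[ 706.59904174  -37.69633351]
 [ 700.33017968 -227.5928879 ]]
[[ 24.6355336   23.61645185]
 [ 23.50626755 -21.26316871]]
```

>>> apply_moves(series=[[[0.2, 0.1, 1, 0, 0, 0.2, 0], [0.4, 0.1, 2, 0, 0, 0, 0], [0.4, 0, 2, 0, 0, 0, 0], [0.4, 0, 1.8, 0, 0, 0, 0], [0.3, 0, 1.3, 0, 0, 0, 0], [0.3, 0, 1.2, 0, 0, 0, 0], [0.2, 0, 0.8, 0, 0, 0, 0], [0.1, 0, 0.6, 0, 0, 0, 0], [0.1, 0, 0.4, 0, 0, 0, 0], [0, 0, 0.2, 0, 0, 0, 0], [0, 0, 0, 0, 0, 0, 0], [0, 0, 0, 0, 0, 0, 0]]])

```text
t: 30.3
ee_pos: [680.9, -84.3, 74.4]
orientation: [-3.125, 0.054, 0.31]
ft_force: [-3.4, -1.0, -1.1]
width: 45.3
```

```bash
python3 - <<'E'
from h import *
place(4,49,69)
E
```

```text
shift [ 0.06 -0.14  0.54] len 0.6 turn [ 0.1 -0.1 -0.1] shift if turned first [ 0.06 -0.14  0.54]
```

>>> apply_moves(series=[[[-0.2, 0, 0.2, 0, 0, 0, 0], [-0.1, 0, 0.2, 0, 0, 0, 0], [0, 0, 0.1, 0, 0, 0, 0], [0, 0, 0, 0, 0, 0, 0]]])

```text
t: 30.7
ee_pos: [676.9, -84.0, 69.7]
orientation: [-3.125, 0.054, 0.311]
ft_force: [-0.2, -0.3, -1.3]
width: 45.5
```

>>> apply_moves(series=[[[0, 0, 0.1, 0, 0, 0, 0], [0, 0, 0, 0, 0, 0, 0], [0, 0, 0, 0, 0, 0, 0.58], [0, 0, 0, 0, 0, 0, 0.58], [0, 0, 0, 0, 0, 0, 0.58], [0, 0, 0, 0, 0, 0, 0.58], [-0.3, 0, -1, 0, 0, 0, 0.58], [-0.4, 0, -2, 0, 0, 0, 0.58], [-0.6, 0, -3, 0, 0, 0, 0.58], [-0.6, 0, -3, 0, 0, 0, 0.3], [-1, 0, -3, 0, 3, 0, 0], [-2, 0, -3, 0, 8, 0, 0]]])

```text
t: 31.9
ee_pos: [659.1, -83.1, 226.3]
orientation: [3.139, -0.053, -0.001]
ft_force: [0.8, 0.4, 1.2]
width: 30.7
```

>>> apply_moves(series=[[[-4, 0, -1, 0, 0, 0, 0], [-4, -1, 0, 0, 0, 0, 0], [-3, 0, 0, 0, 0, 0, 0], [0, 0, 0, 0, 0, 0, 0], [0, 0, 0, 0, 0, 0, 0]]])

```text
t: 32.4
ee_pos: [547.4, -69.3, 236.8]
orientation: [3.139, -0.054, -0.006]
ft_force: [-0.1, -1.0, -0.4]
width: 0.8
```

```bash
python3 - <<'E'
from h import *
d=ctrl.get_image("wrist");cv2.imwrite("pics/w11.png",cv2.resize(d["img"],None,fx=1.5,fy=1.5));np.savez("w11.npz",**d)
print(ctrl.get_obs()["ee_pos"])
E
```

```text
[548.07712719 -69.36111708 236.54764886]
```

View pics/w11.png

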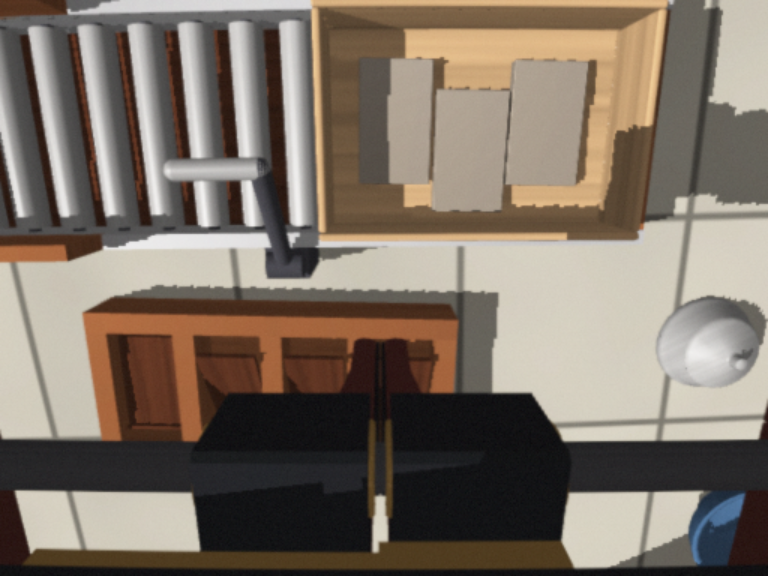

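All three tiles lie flat side by side in the crate at (396,122), (470,150) and (550,123). The stop rod runs from (168,169) to (262,168) and the hinge is at (290,262). The stop comes next.

```bash
python3 - <<'E'
from h import *
np.set_printoptions(precision=1,suppress=True)
d=dict(np.load("w11.npz"))
W=back(d,(np.float64([(168,169),(262,169),(215,169)])-.25)/1.5,117);print(W)
m=W[2]
plan([645,18,180],-.02,0,14);plan([645,18,95],-.02,0,14)
E
```

```text
[[618.9  41.3 117. ]
 [617.   -8.8 117. ]
 [617.9  16.2 117. ]]
shift [ 9.4 -9.1  4.2] len 13.7 turn [ 0.1  0.2 -0.8] shift if turned first [ 9.5 -8.9  4.2]
shift [ 9.4 -9.1 12.7] len 18.2 turn [ 0.1  0.2 -0.8] shift if turned first [ 9.5 -8.9 12.8]
```

>>> apply_moves(series=[[[2, -2, 0, 0, 0, -0.8, 0], [3, -3, 0, 0, 0, 0, 0], [3, -3, 1, 0, 0, 0, 0], [1.6, -1.3, 2, 0, 0, 0, 0], [0, 0, 2.5, 0, 0, 0, 0], [0, 0, 2.5, 0, 0, 0, 0], [0, 0, 2.5, 0, 0, 0, 0], [0, 0, 1.5, 0, 0, 0, 0], [0, 0, 0.7, 0, 0, 0, 0], [0, 0, 0, 0, 0, 0, 0], [0, 0, 0, 0, 0, 0, 0]]])

```text
t: 33.55
ee_pos: [645.2, 21.2, 108.6]
orientation: [3.139, -0.032, -0.008]
ft_force: [0.2, 0.6, 0.4]
width: 0.4
```

>>> apply_moves(series=[[[-0.5, 0, 0, 0, 0, 0, 0], [-0.8, 0, 0, 0, 0, 0, 0], [-0.8, 0, 0, 0, 0, 0, 0], [-0.8, 0, 0, 0, 0, 0, 0], [-0.8, 0, 0, 0, 0, 0, 0], [-0.8, 0, 0, 0, 0, 0, 0], [0, 0, 0, 0, 0, 0, 0]]])

```text
t: 34.25
ee_pos: [597.4, 22.2, 108.1]
orientation: [3.139, -0.032, -0.013]
ft_force: [0.7, 0.7, 0.5]
width: 0.1
```

>>> apply_moves(series=[[[-0.8, 0, 0, 0, 0, 0, 0], [-0.8, 0, 0, 0, 0, 0, 0], [-0.8, 0, 0, 0, 0, 0, 0], [-0.8, 0, 0, 0, 0, 0, 0], [-0.8, 0, 0, 0, 0, 0, 0], [-0.6, 0, 0, 0, 0, 0, 0], [-0.4, 0, 0, 0, 0, 0, 0], [0, 0, 0, 0, 0, 0, 0], [0, 0, 0, 0, 0, 0, 0]]])

```text
t: 35.15
ee_pos: [549.3, 23.2, 108.4]
orientation: [3.139, -0.032, -0.01]
ft_force: [0.2, 0.8, 0.4]
width: 0.2
```

```bash
python3 - <<'E'
from h import *
d=ctrl.get_image("wrist")["img"];s=ctrl.get_image("scene");t=ctrl.get_image("top");np.savez("s12.npz",**s);np.savez("t12.npz",**t)
a=cv2.resize(s["img"][140:310,195:375],(400,378));b=cv2.resize(t["img"][95:240,178:358],(400,322))
cv2.imwrite("pics/c12.png",cv2.hconcat([a,cv2.copyMakeBorder(b,0,56,0,0,0)]))
E
```

```text
(no output)
```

View pics/c12.png

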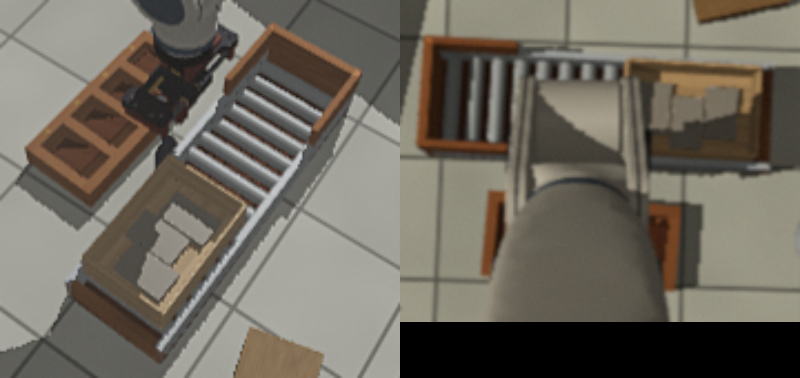

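The stop stands upright and leaning back at (165,150) in the scene crop, clear of the way, and the tiles are still flat in the crate. I retreat and go round behind the crate.

>>> apply_moves(series=[[[1, 0, 0, 0, 0, 0, 0], [1.5, 0, 0, 0, 0, 0, 0], [0.5, 0, -1, 0, 0, 0, 0], [0.5, 0, -3, 0, 0, 0, 0], [1, 0, -4, 0, 0, 0, 0], [1, 1, -3, 0, 0, 0, 0], [1, 3, -1, 0, 0, 0, 0], [1, 4, 0, 0, 0, 0, 0], [1, 4, 0, 0, 0, 0, 0], [0.4, 4, 0, 0, 0, 0, 0], [0, 4, 0, 0, 0, 0, 0], [0, 2, 0, 0, 0, 0, 0]]])

```text
t: 36.5
ee_pos: [634.6, -201.3, 228.9]
orientation: [3.139, -0.035, -0.009]
ft_force: [0.8, -0.0, 0.6]
width: 0.6
```

```bash
python3 - <<'E'
from h import *
d=ctrl.get_image("wrist");np.savez("w13.npz",**d)
cv2.imwrite("pics/w13.png",cv2.resize(d["img"],None,fx=1.5,fy=1.5))
print(ctrl.get_obs()["ee_pos"]);plan([636,-256,180],-.03,0,14)
E
```

```text
[ 634.52472267 -202.92178424  228.78348038]
shift [0.29 5.29 3.5 ] len 6.3 turn [0.2 0.3 0.4] shift if turned first [0.31 5.3  3.48]
```

View pics/w13.png

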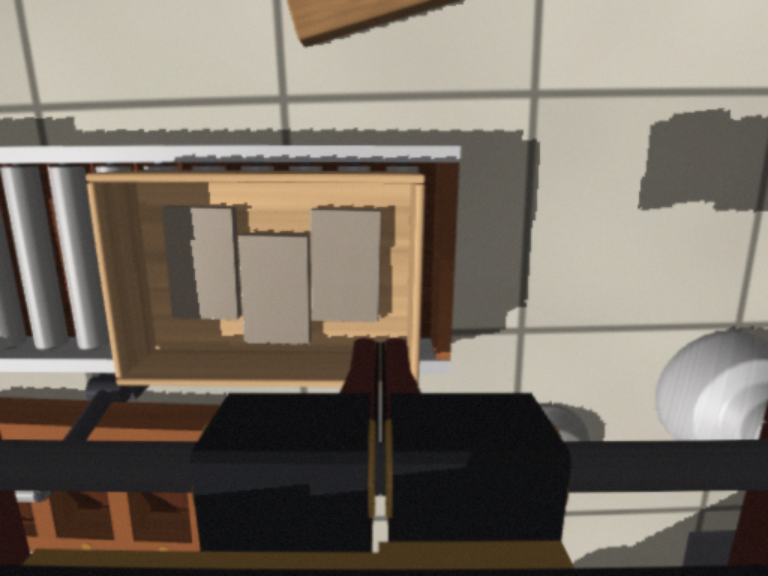

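The stop arm leans out towards the robot from its hinge at (115,383), with its rod at (25,495). The crate rim is at (89,177), (424,177) and (119,383). The gap to the lip has grown, so the crate may have been knocked. I fit its pose again.

```bash
python3 - <<'E'
from h import *
np.set_printoptions(precision=2,suppress=True)
d=dict(np.load("w13.npz"))
W=back(d,(np.float64([(89,176),(424,176),(119,383)])-.25)/1.5,100)[:,:2]
p,r=fit2(np.float64([(65,95),(65,-95),(-65,95)]),W);print(p,r)
f=tw(p,[0,-95])[0];print("face",f)
print(back(d,(np.float64([(460,163),(450,360)])-.25)/1.5,55))
plan([f[0],f[1]-13.5-14,130],-.03,0,14);plan([f[0],f[1]-13.5-14,66],-.03,0,14)
E
```

```text
[ 636.11 -132.81   -0.03] [[ 1.84  1.54]
 [ 0.85 -3.01]
 [-2.7   1.47]]
face [ 633.21 -227.77]
[[ 703.21 -253.72   55.  ]
 [ 568.04 -249.49   55.  ]]
shift [0.04 5.21 8.5 ] len 10.0 turn [0.2 0.3 0.4] shift if turned first [0.03 5.24 8.48]
shift [ 0.07  5.18 14.9 ] len 15.8 turn [0.2 0.3 0.4] shift if turned first [ 0.03  5.24 14.88]
```

>>> apply_moves(series=[[[0, 1.5, 0, 0.2, 0.3, 0.4, 0], [0.1, 2.5, 0, 0, 0, 0, 0], [0.1, 1.5, 1, 0, 0, 0, 0], [0, 0.1, 3, 0, 0, 0, 0], [0, 0, 3, 0, 0, 0, 0], [0, 0, 3, 0, 0, 0, 0], [0, 0, 2.5, 0, 0, 0, 0], [0, 0, 1.5, 0, 0, 0, 0], [0, 0, 0.7, 0, 0, 0, 0], [0, 0, 0, 0, 0, 0, 0], [0, 0, 0, 0, 0, 0, 0]]])

```text
t: 37.65
ee_pos: [635.8, -254.3, 82.2]
orientation: [-3.14, 0.042, -0.001]
ft_force: [0.2, 0.9, 0.2]
width: 0.2
```

```bash
python3 - <<'E'
from h import *
o=ctrl.get_obs();print(o["ee_pos"],o["ft_force"])
# target when docked: rw origin (642,-2.5), yaw -.022
for rw in((642.6,-2.5,-.018),(641,-3,-.026)):
    print(tw(rw,[0,140-95-13.5]));plan([*tw(rw,[0,140-95-13.5])[0],66],-.025,0,14)
E
```

```text
[ 635.84588921 -254.259351     82.20374581] [0.17711401 0.94908342 0.21112827]
[[643.16696938  28.99489714]]
shift [ -0.03 -28.33   0.24] len 28.3 turn [-0.  -0.  -0.1] shift if turned first [ 2.000e-02 -2.833e+01  2.200e-01]
[[641.81890773  28.4893536 ]]
shift [ -0.16 -28.28   0.24] len 28.3 turn [-0.  -0.  -0.1] shift if turned first [ -0.11 -28.28   0.22]
```

>>> apply_moves(series=[[[0, -0.5, 0, 0, 0, 0, 0], [0, -0.5, 0, 0, 0, 0, 0], [0, -0.4, 0, 0, 0, 0, 0], [0, -0.5, 0, 0, 0, 0, 0], [0, -0.7, 0, 0, 0, 0, 0], [0, -0.9, 0, 0, 0, 0, 0], [0, -1, 0, 0, 0, 0, 0], [0, -1, 0, 0, 0, 0, 0], [0, -1, 0, 0, 0, 0, 0], [0, -1, 0, 0, 0, 0, 0], [0, -1, 0, 0, 0, 0, 0], [0, -1, 0, 0, 0, 0, 0]]])

```text
t: 38.85
ee_pos: [637.8, -158.3, 81.4]
orientation: [-3.14, 0.042, 0.001]
ft_force: [0.2, -1.1, 1.1]
width: 0.3
```

>>> apply_moves(series=[[[0, -1, 0, 0, 0, 0, 0], [0, -1, 0, 0, 0, 0, 0], [0, -1, 0, 0, 0, 0, 0], [0, -1, 0, 0, 0, 0, 0], [0, -1, 0, 0, 0, 0, 0], [0, -1, 0, 0, 0, 0, 0], [0, -1, 0, 0, 0, 0, 0], [0, -1, 0, 0, 0, 0, 0], [0, -1, 0, 0, 0, 0, 0], [0, -1, 0, 0, 0, 0, 0], [0, -1, 0, 0, 0, 0, 0], [0, -0.8, 0, 0, 0, 0, 0]]])

```text
t: 40.05
ee_pos: [640.7, -40.2, 81.4]
orientation: [-3.14, 0.042, 0.002]
ft_force: [1.1, -2.1, 1.2]
width: 0.4
```

>>> apply_moves(series=[[[0, -0.8, 0, 0, 0, 0, 0], [0, -0.8, 0, 0, 0, 0, 0], [0, -0.7, 0, 0, 0, 0, 0], [0, -0.7, 0, 0, 0, 0, 0], [0, -0.6, 0, 0, 0, 0, 0], [0, -0.6, 0, 0, 0, 0, 0], [0, -0.5, 0, 0, 0, 0, 0], [0, -0.5, 0, 0, 0, 0, 0], [0, -0.5, 0, 0, 0, 0, 0], [0, -0.4, 0, 0, 0, 0, 0], [0, 0, 0, 0, 0, 0, 0]]])

```text
t: 41.15
ee_pos: [642.5, 20.4, 81.6]
orientation: [-3.14, 0.042, 0.002]
ft_force: [0.4, -0.1, -0.8]
width: 0.3
```

>>> apply_moves(series=[[[0, -0.3, 0, 0, 0, 0, 0], [0, -0.2, 0, 0, 0, 0, 0], [0, -0.2, 0, 0, 0, 0, 0], [0, -0.1, 0, 0, 0, 0, 0], [0, 0, 0, 0, 0, 0, 0]]])

```text
t: 41.65
ee_pos: [642.8, 28.0, 81.6]
orientation: [-3.14, 0.042, 0.001]
ft_force: [-0.2, -0.9, -0.2]
width: 0.4
```

>>> apply_moves(series=[[[0, -0.2, 0, 0, 0, 0, 0], [0, -0.2, 0, 0, 0, 0, 0], [0, -0.1, 0, 0, 0, 0, 0], [0, 0, 0, 0, 0, 0, 0]]])

```text
t: 42.05
ee_pos: [643.0, 32.2, 81.6]
orientation: [-3.141, 0.042, 0.001]
ft_force: [0.8, -4.7, -0.1]
width: 0.6
```

>>> apply_moves(series=[[[0, -0.1, 0, 0, 0, 0, 0], [0, -0.1, 0, 0, 0, 0, 0], [0, 0, 0, 0, 0, 0, 0]]])

```text
t: 42.35
ee_pos: [643.6, 32.6, 81.7]
orientation: [3.14, -0.042, 0.001]
ft_force: [2.8, -12.5, -1.3]
width: 0.1
```

>>> apply_moves(series=[[[0, 0.2, 0, 0, 0, 0, 0], [0, 0.3, 0, 0, 0, 0, 0], [0, 1, 0, 0, 0, 0, 0], [0, 2, 0, 0, 0, 0, 0], [0, 2, -1, 0, 0, 0, 0], [0, 1, -3, 0, 0, 0, 0], [0, 0, -4, 0, 0, 0, 0], [0, 0, -4, 0, 0, 0, 0], [0, 2, -4, 0, 0, 0, 0], [0, 4, 0, 0, 0, 0, 0], [0, 4, 0, 0, 0, 0, 0], [0, 4, 0, 0, 0, 0, 0]]])

```text
t: 43.55
ee_pos: [637.3, -171.8, 242.0]
orientation: [-3.14, 0.041, 0.0]
ft_force: [0.1, 0.3, -0.9]
width: 0.7
```

>>> apply_moves(series=[[[0, 4, 0, 0, 0, 0, 0], [0, 4, 0, 0, 0, 0, 0], [0, 3, 0, 0, 0, 0, 0], [0, 0, 0, 0, 0, 0, 0]]])

```text
t: 43.95
ee_pos: [633.8, -284.3, 241.0]
orientation: [-3.141, 0.048, 0.001]
ft_force: [-1.2, 1.1, -0.4]
width: 0.1
```

```bash
python3 - <<'E'
from h import *
np.set_printoptions(precision=1,suppress=True)
s=ctrl.get_image("scene");t=ctrl.get_image("top");np.savez("t14.npz",**t)
a=cv2.resize(s["img"][120:310,195:375],(380,401));b=cv2.resize(t["img"][95:240,178:358],(400,322))
cv2.imwrite("pics/c14.png",cv2.hconcat([a,cv2.copyMakeBorder(b,0,79,0,0,0)]))
print(ctrl.get_obs()["ee_pos"])
E
```

```text
[ 634.  -280.8  240.8]
```

View pics/c14.png

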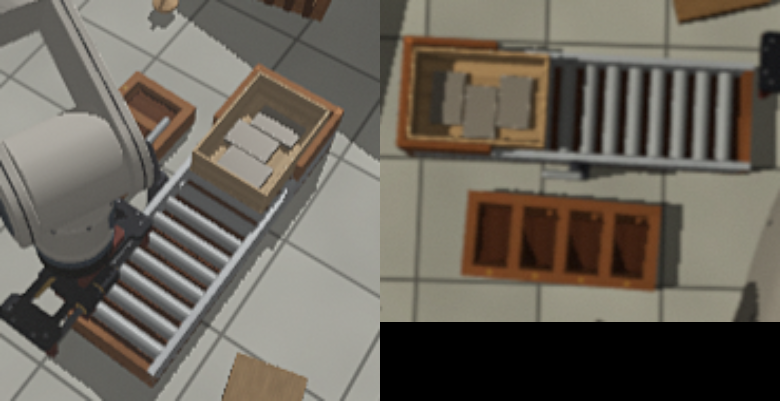

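```bash
python3 - <<'E'
from h import *
d=dict(np.load("t14.npz"))
print(back(d,np.float64([((549-380)/2.222+178,100/2.222+95),((412-380)/2.222+178,90/2.222+95)]),100), "finger face at contact y=46.1-ish")
print(ctrl.close_job())
E
```

```text
[[640.37820029  38.10815485 100.        ]
 [648.2017451  227.88848979 100.        ]] finger face at contact y=46.1-ish
the job is handed in; nothing more can be done
None
```

All three tiles (pockets 1–3; pocket 4 was empty) are flat in the crate and the crate is in the bay, but my last camera check could not confirm exactly that it touches the end wall. I put the tiles in first, then swung the steel stop up and out, and then pushed the crate along the rollers. The job was handed in at about 44 s.

**Last checks**
- **Tiles and stop:** the last pictures show the tiles flat in the crate, the board empty, and the stop swung out over the near rail. I did not measure the stop's angle; I pushed for about 1.1 rad.
- **Crate home:** the push ended at a firm stop, with 12.5 N and only about 0.4 mm of travel in the last step. In the last overhead picture the crate's rim meets the end wall.
- **Disagreements on the crate's position:**
    - The firm stop came about 4 mm further along than my estimate of the rollerway predicted.
    - A coarse reading from the last overhead picture (about 3 mm per pixel) put the crate's near face at y = 38 mm. The finger had been pressing it at about 46 mm.
    - That picture also put the crate's front at 228 mm, against an estimated wall at 232 mm. I took these as calibration error, but a rebound of a few millimetres is not ruled out.
- **Other contact:** I saw no sign that the bystanders were touched, though I did not measure them at the end. The fingers lightly touched the crate's far wall (about 3 N) while placing two tiles. The crate read about 3 mm off its earlier position after the first of these.

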